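# Release and retrieve a wedged circuit board

### The arm

A 6-joint arm with a two-finger parallel gripper is mounted at the origin on the work surface. World frame = base frame: x ahead of the robot, y to its left, z up, the work surface at z = 0. Lengths are in mm, angles in rad, forces in N, time in s.
With the tool pointing down it reaches from about 350 to 725 mm from the base axis. Payload 4.3 kg.
Tool frame: the origin (TCP) lies at the very end of the fingers, on their centre line; the grasp point (between the pads) lies 19 mm behind it; z points along the fingers, y is the direction in which the jaws open and shut (so a half turn about z gives the same grasp; the last joint's range is limited). The gripper opens to 85 mm and grips with 20 to 120 N. Pads are 22 mm wide; open, the fingers measure 114 mm over their backs; the gripper's body (76 mm by 85 mm) begins 54 mm behind the grasp point. The pads swing forward as they close: fully open they stand 13 mm farther back than shut.
Start: joints at [1.002, 0.377, 0.081, 1.274, 0, 1.46], TCP at [254.664, 515.571, 231.329] pointing down, gripper open.
Joint ranges: [-2.72, 2.72], [-0.84, 1.66], [-1.02, 1.22], [-1.77, 2.12], [-1.37, 1.28], [-3.14, 3.14]. Speed limits (rad/s): [2.57, 2.57, 3.14, 3.14, 3.14, 3.14].

### API

Orientations are given as a unit quaternion [x, y, z, w].
In Python, from station import manip, imaging, workorder gives the robot as it stands.
- The arm moves only by the tool arm_command, never from a script. Its argument "commands" is one flat list of numbers, 7 for each row, row after row: the shift along the world's x, y, z in mm, then the turn, a rotation vector about the world's x, y, z in degrees, then the closure in counts, from 0 (fully open) to 255 (shut). A call has exactly 10 rows; each row is the pose to reach, as a shift and turn from the pose commanded when the call began; what a row does not reach only later rows make up. A row lasts 1/12 s, in which the tool goes at most 41.7 mm and 7.16 degrees, less where a joint would pass 70% of its speed; a pose out of reach is approached as far as the arm can. A call with a gripper value outside its range is refused whole. The fingers move at their own pace and stop on an object; the grip force is fixed at half the most. Time passes only in rows, so rows that repeat a pose let the fingers close, or fill a call up. It gives the time, the measured TCP pose, the force and the opening at its end, in the units of the state.
- manip.get_obs(): the state, without advancing time (a new reading comes with each control period).
- imaging.camera(name): name is "side" or "top" or "wrist"; returns a dict with "color" (400x640x3 uint8, red, green, blue), "fx", "fy", "cx", "cy" (pixels), "cam_to_world" (4x4, takes a point from camera to world coordinates). Camera axes: x right, y down, z forward; pixel columns grow to the right and rows downward; lengths in mm; the calibration is good to about 2 mm. A picture is of the moment at which its call begins. There is no depth.
- workorder.finish_job(): hands the job in, once; it reports no verdict.
The state is a dict: "t": time; "joints": joint angles; "joint_vel": joint speeds; "joint_torque": joint torques, N m; "tcp_pos": TCP position; "eef_rot": TCP orientation; "contact_force": force on the tool from outside, world axes, zero at the start; "torque": the same for the moment, N m; "grip_width": finger opening in mm.
Only numpy, scipy, OpenCV 4.12 (cv2) and the standard library are available. Lean on these libraries where they do the work, as an engineer would, in place of code of your own. Each camera call takes 0.05 s, during which the arm holds its last target.

### The job

Pull the test dock's spring bolt out by its red knob and turn the knob down into the rest notch, so that the bolt stays out by itself. Then draw the yellow circuit board up out of its narrow slot by its exposed top edge and lean it, bottom edge down, in the red inspection stand, without dropping it. Leave the bolt parked, the green board in its slot and everything else on the bench where it is.

Things in the scene. Friction and masses are not known exactly. Their poses are not given: they have to be found in the camera images.
- dock: Grey test dock, fixed, 124 mm wide (y), with a steel bolt bracket out to y = 140. Origin: on the bench under the middle of the yellow board's slot; x across the boards' thickness, y along their width towards the bolt, z up. Walls 85 high. A second slot at x = 45 holds the green board, its top below the walls. The bolt's eye at y = 52 to 62 is 105 high, the bracket beyond 117 high.
- bolt (a joint): Slide of the spring bolt along dock +y, m: 0 = over the board's shoulder, 0.034 = fully out. The rod, 10 mm thick, is at dock x = 0, z = 93. Its spring pulls back with 3 N at 0, 6 N at 0.030. Below 0.029 a shoulder keeps the handle upright; from 0.030 on it can be turned down past the notch's lip. Let go there, the bolt comes back to 0.026 and stays.
- handle (a joint): Turn of the bolt's handle about the rod's axis, rad: 0 = knob straight up, grows as the knob swings down towards the dock's -x side, end stop 1.3 (in the rest notch). Once well turned it stays or sinks by its own weight.
- knob (a point): Centre of the red knob, a disc 20 mm in diameter, 16 mm thick along dock y (flat faces look to +y and -y), 55 mm from the rod's axis on an 8 mm steel stem. With bolt and handle at 0 it is at dock x = 0, y = 95, z = 148. Gripped across its flat faces it can pivot between the fingers as the handle turns.
- board_c (a point): Yellow circuit board in a frame, 100 wide (y), 112 tall (z), 10 thick (x), about 0.22 kg, upright in the dock with its axes parallel to the dock's. Point: middle of the 100 x 112 outline, 56 above the bottom edge. From 74 above the bottom edge upward it is narrower, y = -50 to +22; the bolt lies over the shoulder beyond. In the dock its top stands 39 above the walls.
- board: The same yellow board; origin at the middle of its bottom edge, axes as for board_c.
- slot (a point): Middle of the floor of the yellow board's slot, 12 mm above the bench; the board stands on it. The slot is 12 mm wide; a sprung rubber pad in its -x wall squeezes the board with about 6 N, so drawing it up takes roughly 5 to 10 N more than its weight.
- spare_c (a point): Centre of the green board, 100 wide, 66 tall, 10 thick, in the dock's second slot; leave it there.
- stand: Red inspection stand, fixed, 100 (x) x 130 (y) mm; origin on the bench under its centre, z up. Ledge at z = 10, between a lip on the +x side (inner face x = 8, top z = 22) and a back plate on the -x side: its face meets the ledge at x = -8 and slopes 15 degrees back towards -x, 65 long, 120 wide. The board, width along y, leans on it, top towards -x.
- pliers: Red-handled pliers lying on the mat, about 160 mm long; leave alone.
- meter: Yellow multimeter lying flat, 155 x 80 x 36 mm; leave alone.
- spool: Orange spool standing on end, 60 mm diameter, 44 high; leave alone.
- screwdriver: Screwdriver, 180 mm long, lying between the robot and the workplace; leave alone.
- brush: Brush, 160 mm long, lying between the robot and the workplace; leave alone.
- partsbox: Open blue parts box, 120 x 100 x 40 mm; leave alone.

How it is judged:
By the outcome, as a careful person would: the job done as asked, in the order asked, and still so for the second after the job is handed in, with the robot touching nothing.
It also fails if it takes over 54 s, if anything falls off the work surface, if the arm or the gripper's body presses on something with over 40 N, if the wrist force passes 120 N, or if a joint passes its speed limit or range.

## Working session

There is one attempt and no reset: what is moved stays moved. The work goes in short steps, Python scripts to look and compute and a tool call to move; the robot and the scene stay as the last step left them, time stands still between calls to the robot, and variables do not carry over. Pictures are saved under pics/ and viewed, and the job is handed in when it is done.

Besides the shell and the picture viewer there is one more tool, called after ">>>" by a JSON object that holds its "name" and its "arguments". arm_command: Moves the arm, as the interface text tells. Its arguments: {"type":"object","properties":{"commands":{"type":"array"}},"required":["commands"]}

```bash
ls; mkdir -p pics; python3 - <<'E'
from station import manip, imaging
import cv2,numpy as np
print({k:np.round(v,3) for k,v in manip.get_obs().items()})
for n in ("top","side","wrist"):
    c=imaging.camera(n); cv2.imwrite(f"pics/a_{n}.png",c["color"][:,:,::-1])
    np.savez(f"pics/a_{n}.npz",**c)
    print(n,c["fx"],c["fy"],c["cx"],c["cy"]);print(np.round(c["cam_to_world"],3))
E
```

```text
pics
{'t': np.float64(0.0), 'joints': array([ 1.002,  0.378,  0.08 ,  1.274, -0.   ,  1.46 ]), 'joint_vel': array([-0.001, -0.001,  0.   ,  0.   ,  0.002, -0.001]), 'joint_torque': array([ 1.0000e-03, -4.6360e+01,  2.6988e+01,  2.1000e-02, -0.0000e+00,
       -0.0000e+00]), 'tcp_pos': array([254.294, 514.984, 230.338]), 'eef_rot': array([ 0.227,  0.974, -0.001, -0.   ]), 'contact_force': array([ 1.053, -0.138, -1.351]), 'torque': array([0.042, 0.017, 0.001]), 'grip_width': np.float64(84.892)}
top 443.87239675702034 443.87239675702034 317.4523352887894 202.94785706056695
[[ 9.000000e-03 -9.980000e-01  6.300000e-02  5.069600e+02]
 [-1.000000e+00 -8.000000e-03  1.200000e-02 -1.147420e+02]
 [-1.200000e-02 -6.300000e-02 -9.980000e-01  1.311985e+03]
 [ 0.000000e+00  0.000000e+00  0.000000e+00  1.000000e+00]]
side 488.9855544528186 488.9855544528186 317.5645214519748 204.28811980136138
[[-9.00000e-01 -3.39000e-01  2.74000e-01  2.73161e+02]
 [-4.35000e-01  6.79000e-01 -5.91000e-01  5.27734e+02]
 [ 1.40000e-02 -6.51000e-01 -7.59000e-01  9.67556e+02]
 [ 0.00000e+00  0.00000e+00  0.00000e+00  1.00000e+00]]
wrist 282.13582437352187 282.13582437352187 317.82061648278716 201.6289873429971
[[ 4.42000e-01  8.61000e-01  2.53000e-01  1.91430e+02]
 [ 8.97000e-01 -4.24000e-01 -1.27000e-01  5.46244e+02]
 [-2.00000e-03  2.83000e-01 -9.59000e-01  3.72133e+02]
 [ 0.00000e+00  0.00000e+00  0.00000e+00  1.00000e+00]]
```

View pics/a_top.png

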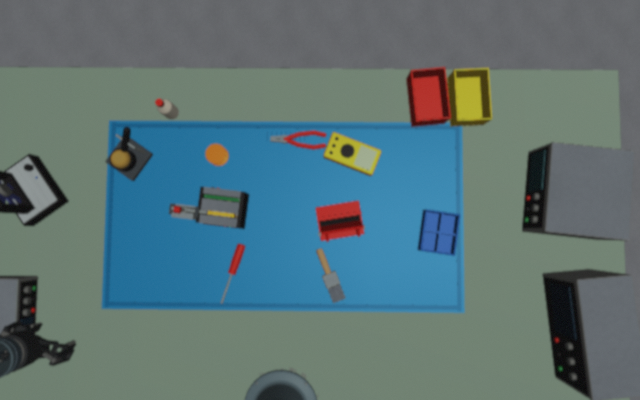

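View pics/a_side.png

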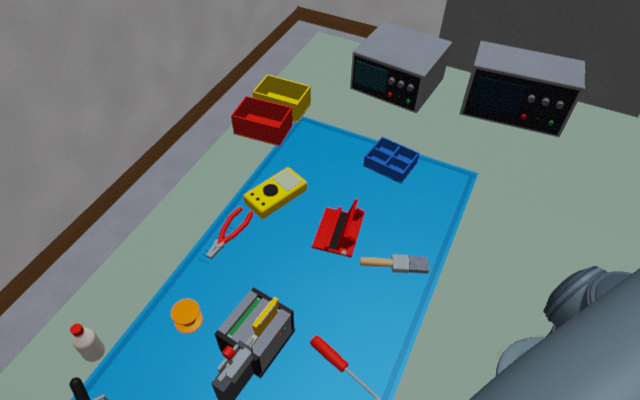

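View pics/a_wrist.png

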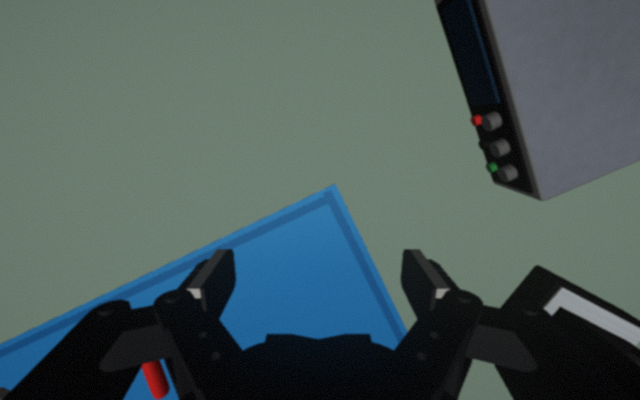

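The top view shows the dock at about (222,208) with its bolt pointing to the left (world +y), the green board toward world +x, and the stand at (340,221). The side view shows the knob at (229,352). I'll enlarge these areas to measure them.

```bash
python3 - <<'E'
import cv2
a=cv2.imread("pics/a_top.png"); 
l=cv2.resize(a[170:250,160:260],None,fx=4,fy=4,interpolation=cv2.INTER_CUBIC)
r=cv2.resize(a[170:250,290:390],None,fx=4,fy=4,interpolation=cv2.INTER_CUBIC)
cv2.imwrite("pics/c1.png",cv2.hconcat([l,r]))
b=cv2.imread("pics/a_side.png")
l=cv2.resize(b[280:400,200:300],None,fx=4,fy=4,interpolation=cv2.INTER_CUBIC)
r=cv2.resize(b[180:300,290:390],None,fx=4,fy=4,interpolation=cv2.INTER_CUBIC)
cv2.imwrite("pics/c2.png",cv2.hconcat([l,r]))
E
```

```text
(no output)
```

View pics/c1.png

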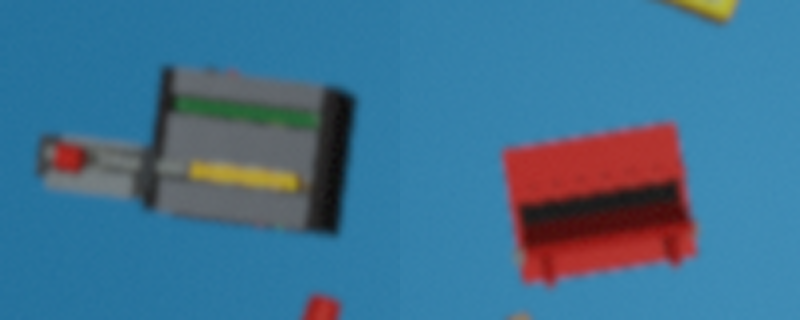

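View pics/c2.png

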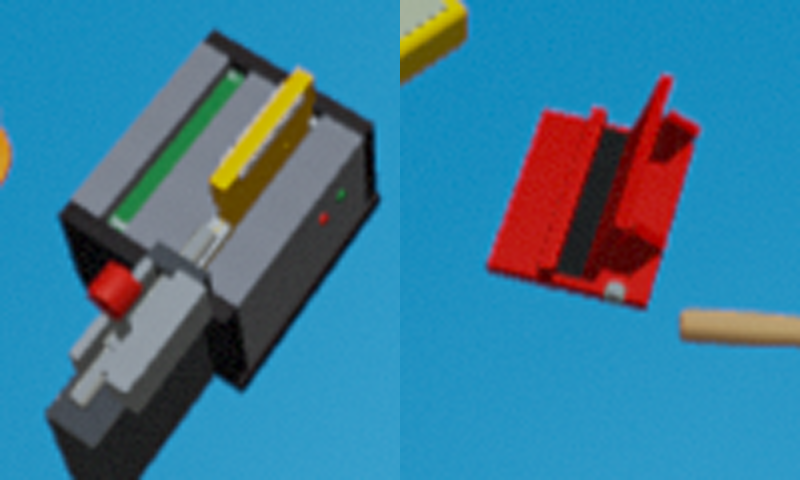

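```bash
cat > h.py <<'E'
import numpy as np,cv2
def load(n): return dict(np.load(f"pics/{n}.npz"))
def ray(c,p):
    d=np.array([(p[0]-c["cx"])/c["fx"],(p[1]-c["cy"])/c["fy"],1.0])
    M=c["cam_to_world"]; return M[:3,3],M[:3,:3]@d
def plane(c,p,z):
    o,d=ray(c,p); return o+d*(z-o[2])/d[2]
def tri(c1,p1,c2,p2):
    o1,d1=ray(c1,p1);o2,d2=ray(c2,p2)
    s=np.linalg.lstsq(np.stack([d1,-d2],1),o2-o1,rcond=None)[0]
    a,b=o1+d1*s[0],o2+d2*s[1]; return (a+b)/2,np.linalg.norm(a-b)
def proj(c,P):
    q=np.linalg.inv(c["cam_to_world"])@np.append(P,1); return np.array([c["fx"]*q[0]/q[2]+c["cx"],c["fy"]*q[1]/q[2]+c["cy"]])
def mask(c,col,box):
    h=cv2.cvtColor(c["color"],cv2.COLOR_RGB2HSV).astype(int);H,S,V=h[...,0],h[...,1],h[...,2]
    m={"y":(abs(H-26)<7)&(S>120)&(V>100),"g":(abs(H-65)<20)&(S>90),"r":((H<8)|(H>172))&(S>130)&(V>60)}[col]
    o=np.zeros(m.shape,np.uint8);x0,y0,x1,y1=box;o[y0:y1,x0:x1]=m[y0:y1,x0:x1]*255;return o
def info(m):
    n,l,s,ce=cv2.connectedComponentsWithStats(m)
    i=1+np.argmax(s[1:,4]);p=np.argwhere(l==i)[:,::-1].astype(np.float32)
    return ce[i],s[i,4],cv2.minAreaRect(p),p
E
python3 - <<'E'
from h import *
T=load("a_top");S=load("a_side")
for nm,c,col,box,z in [("yel",T,"y",(195,195,245,230),124),("grn",T,"g",(195,185,245,210),78),("knob",T,"r",(165,200,190,215),148),("stand",T,"r",(310,195,370,245),10)]:
    ce,a,r,p=info(mask(c,col,box)); print(nm,np.round(ce,1),a,np.round(plane(c,ce,z),1))
    b=cv2.boxPoints(r); P=[plane(c,q,z)[:2].round(1).tolist() for q in b]; print(r[1],P)
    w=np.array([plane(c,q,z)[:2] for q in p]); u=np.linalg.eigh(np.cov(w.T))[1][:,1]; u*=np.sign(u[1]); print("yaw of y axis",np.degrees(np.arctan2(-u[0],u[1])))
kt=info(mask(T,"r",(165,200,190,215)))[0]; ks=info(mask(S,"r",(215,335,245,365)))[0]
print(kt,ks,tri(T,kt,S,ks))
E
```

```text
yel [220.8 213.8] 92 [550.5 158.9 124. ]
(26.428306579589844, 3.535271167755127) [[549.9, 194.3], [559.4, 193.3], [550.8, 122.6], [541.4, 123.6]]
yaw of y axis -6.909781758009987
grn [221.2 197.6] 116 [597.6 169.2  78. ]
(35.48204803466797, 3.449044942855835) [[599.1, 221.1], [608.7, 220.1], [596.7, 121.2], [587.1, 122.3]]
yaw of y axis -6.539441188183541
knob [176.8 209. ] 37 [561.4 269.9 148. ]
(6.640782833099365, 5.375871658325195) [[557.1, 280.3], [570.6, 276.2], [565.2, 259.4], [551.7, 263.5]]
yaw of y axis -21.343724237268873
stand [339.4 220.2] 1231 [ 539.  -163.7   10. ]
(33.70178985595703, 43.07253646850586) [[575.1, -93.7], [597.0, -218.3], [499.7, -234.8], [477.9, -110.8]]
yaw of y axis 9.905046256477979
[176.78378378 209.        ] [228.36220472 351.92125984] (array([560.1322679 , 267.7406139 , 152.81224207]), np.float64(2.36216544843696))
```

>>> {"name": "arm_command", "arguments": {"commands": [20,-17,0,0,0,2,0,50,-43,0,0,0,4,0,85,-73,0,0,0,7,0,120,-103,0,0,0,9,0,155,-133,0,0,0,11,0,190,-163,0,0,0,13,0,225,-193,0,0,0,15,0,260,-223,0,0,0,17,0,290,-249,0,0,0,19.5,0,300,-257,0,0,0,19.5,0]}}

```text
t: 0.98
tcp_pos: [556.1, 256.4, 231.0]
eef_rot: [0.059, 0.998, -0.0, -0.0]
contact_force: [1.2, 1.5, 0.1]
grip_width: 85.3
```

```bash
cat > shot.py <<'E'
import sys,cv2,numpy as np
from station import manip, imaging
tag=sys.argv[1]
for n in sys.argv[2:]:
    c=imaging.camera(n); cv2.imwrite(f"pics/{tag}_{n}.png",c["color"][:,:,::-1]); np.savez(f"pics/{tag}_{n}.npz",**c)
o=manip.get_obs()
for k in("t","joints","tcp_pos","eef_rot","contact_force","torque","grip_width"): print(k,np.round(o[k],3))
E
python3 shot.py b wrist
```

```text
t 1.033
joints [ 0.321  0.461  0.206  1.314 -0.005  0.446]
tcp_pos [561.278 251.628 230.331]
eef_rot [ 0.063  0.998 -0.002  0.002]
contact_force [ 4.942 -2.31   0.622]
torque [-0.182 -0.237  0.031]
grip_width 85.532
```

View pics/b_wrist.png

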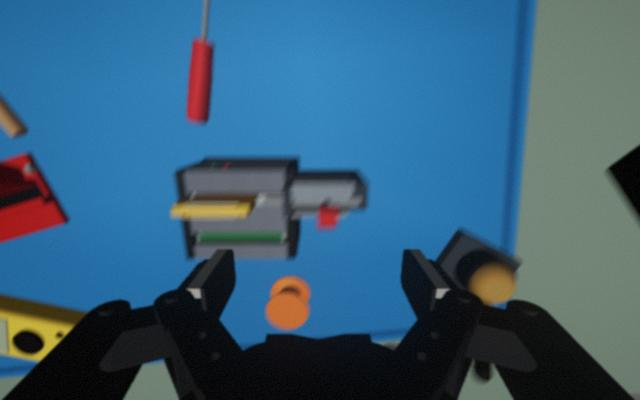

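Motion blur spoils this one; the wrist camera shows the knob near (327,217). I'll shoot again at rest.

```bash
python3 shot.py b1 wrist >/dev/null; python3 shot.py b wrist; python3 - <<'E'
import cv2
a=cv2.imread("pics/b_wrist.png");cv2.imwrite("pics/c3.png",cv2.resize(a[130:280,150:380],None,fx=3.4,fy=3.4,interpolation=cv2.INTER_CUBIC))
E
```

```text
t 1.133
joints [0.328 0.458 0.202 1.315 0.    0.451]
tcp_pos [556.304 256.402 230.421]
eef_rot [ 0.061  0.998 -0.    -0.   ]
contact_force [ 0.081 -0.197 -0.643]
torque [ 0.007 -0.008  0.021]
grip_width 85.662
```

View pics/c3.png

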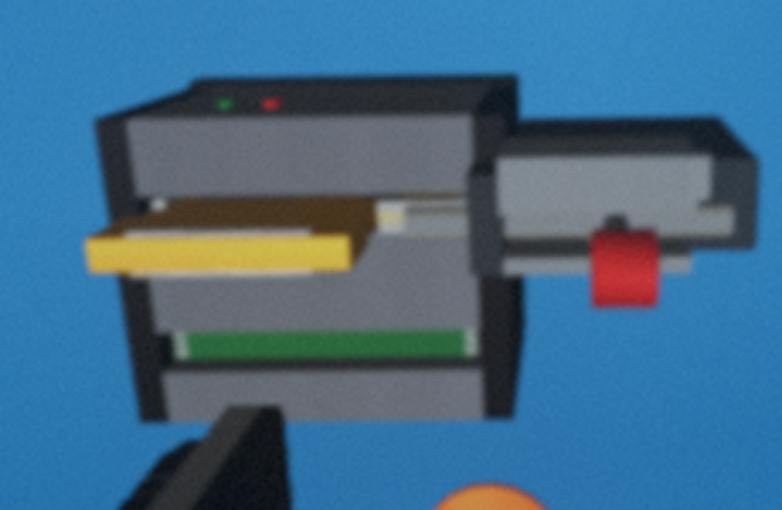

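The dock is now sharp: the yellow board's top face is centred at about (214,204) and the knob at (334,209). The bracket is a wide block on the -x side of the rod, with the notch near its outer end.

```bash
python3 - <<'E'
from h import *
W=load("b_wrist");T=load("a_top");S=load("a_side")
cp=lambda x,y:(150+x/3.4,130+y/3.4)
print(np.round(W["cam_to_world"],3))
for n,p,z in [("yel c",cp(219,254),124),("yL",cp(87,254),124),("yR",cp(351,253),124),("knob",cp(625,268),148),("gL",cp(178,345),78),("gR",cp(476,343),78),("brk top -x far corner",cp(715,155),117),("brk -x near",cp(497,155),117),("brk notch a",cp(712,205),117),("brk plate +x end",cp(735,235),117),("brk slot edge",cp(600,236),117)]:
    print(n,plane(W,p,z).round(1))
kw=info(mask(W,"r",(310,190,355,235)))[0];kt=np.array([176.8,209.])
print(kw,plane(W,kw,148),tri(W,kw,T,kt),tri(W,kw,S,(228.4,351.9)))
for yaw in(-6,-6.7):
  a=np.radians(yaw);ex=np.array([np.cos(a),np.sin(a)]);ey=np.array([-np.sin(a),np.cos(a)])
  for n,p,z in [("brk top -x far corner",cp(715,155),117),("brk -x near",cp(497,155),117),("notch a",cp(712,205),117),("slot edge",cp(600,236),117),("knob",kw,148),("yL",cp(87,254),124),("yR",cp(351,253),124)]:
    d=plane(W,p,z)[:2]-np.array([552,173.5]);print(yaw,n,round(d@ex,1),round(d@ey,1))
E
```

```text
[[ 1.24000e-01  9.51000e-01  2.82000e-01  4.88496e+02]
 [ 9.92000e-01 -1.19000e-01 -3.70000e-02  2.62718e+02]
 [-2.00000e-03  2.84000e-01 -9.59000e-01  3.71831e+02]
 [ 0.00000e+00  0.00000e+00  0.00000e+00  1.00000e+00]]
yel c [552.5 158.5 124. ]
yL [548.1 123.  124. ]
yR [556.7 194.  124. ]
knob [562.2 266.6 148. ]
gL [593.5 118.5  78. ]
gR [605.  216.3  78. ]
brk top -x far corner [543.5 294.7 117. ]
brk -x near [536.2 236.3 117. ]
brk notch a [557.3 292.7 117. ]
brk plate +x end [566.6 298.3 117. ]
brk slot edge [562.3 261.3 117. ]
[333.20603015 208.54773869] [561.85531598 266.11173299 148.        ] (array([560.30902505, 266.68068071, 155.28946749]), np.float64(2.095549378685737)) (array([560.877446  , 266.05405302, 149.12042576]), np.float64(1.1630542660036027))
-6 brk top -x far corner -21.1 119.6
-6 brk -x near -22.2 60.9
-6 notch a -7.2 119.1
-6 slot edge 1.0 88.4
-6 knob 0.1 93.1
-6 yL 1.4 -50.6
-6 yR 2.5 20.8
-6.7 brk top -x far corner -22.6 119.4
-6.7 brk -x near -23.0 60.6
-6.7 notch a -8.7 119.0
-6.7 slot edge -0.0 88.4
-6.7 knob -1.0 93.1
-6.7 yL 2.0 -50.6
-6.7 yR 2.2 20.9
```

>>> {"name": "arm_command", "arguments": {"commands": [6,10,0,0,0,0,0,6,10,-15,0,0,0,0,6,10,-30,0,0,0,0,6,10,-45,0,0,0,0,6,10,-60,0,0,0,0,6,10,-75,0,0,0,0,6,10,-87,0,0,0,0,6,10,-97,0,0,0,0,6,10,-97,0,0,0,0,6,10,-97,0,0,0,0]}}

```text
t: 1.97
tcp_pos: [559.5, 269.1, 134.0]
eef_rot: [0.059, 0.998, -0.0, -0.001]
contact_force: [0.7, 0.1, -0.4]
grip_width: 85.4
```

```bash
python3 shot.py c wrist side; python3 - <<'E'
import cv2
a=cv2.imread("pics/c_wrist.png");b=cv2.imread("pics/c_side.png")
cv2.imwrite("pics/c4.png",cv2.hconcat([cv2.resize(a[200:400,180:480],(500,333)),cv2.resize(b[280:400,200:300],(278,333))]))
E
```

```text
t 2.067
joints [0.345 0.511 0.039 1.097 0.    0.463]
tcp_pos [560.837 269.119 135.249]
eef_rot [0.059 0.998 0.    0.001]
contact_force [-0.808 -0.203  1.002]
torque [ 0.052 -0.042  0.025]
grip_width 85.759
```

View pics/c4.png

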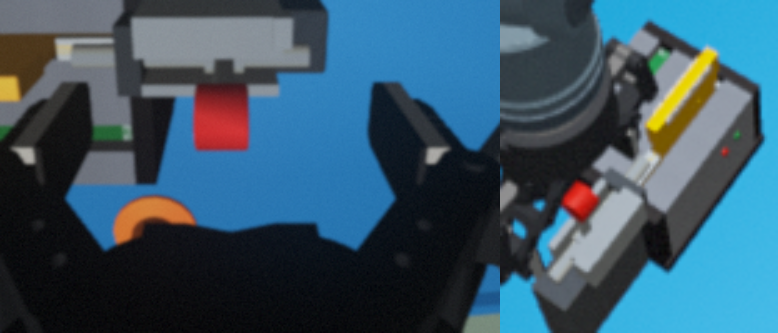

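The knob sits between the open fingers, at about (312,271) in the full wrist frame. I'll check that numerically.

```bash
python3 - <<'E'
from h import *
W=load("c_wrist");S=load("c_side")
k=info(mask(W,"r",(280,230,345,310)));print(k[0],k[2]); print(plane(W,k[0],148))
ks=info(mask(S,"r",(215,335,245,375)));print(ks[0],tri(W,k[0],S,ks[0]))
print(proj(W,[561,269,149]),proj(W,[562,267,148]), proj(W,[562,267,158]),proj(W,[562,267,138]))
M=W["cam_to_world"];print(M[:3,3])
E
```

```text
[312.27615063 270.34142259] ((312.5, 270.0), (38.0, 31.0), 90.0)
[562.81693401 265.22791751 148.        ]
[228.29770992 351.80916031] (array([560.5162243 , 265.98430789, 150.83716915]), np.float64(1.5115643719786775))
[319.24717279 267.39223925] [315.54792109 268.5551111 ] [315.37359299 279.31880887] [315.70033999 259.14417262]
[489.75439273 276.68608895 275.73777497]
```

>>> {"name": "arm_command", "arguments": {"commands": [1,-1.5,0,0,0,0,80,1,-1.5,0,0,0,0,160,1,-1.5,0,0,0,0,200,1,-1.5,0,0,0,0,225,1,-1.5,0,0,0,0,240,1,-1.5,0,0,0,0,255,1,-1.5,0,0,0,0,255,1,-1.5,0,0,0,0,255,1,-1.5,0,0,0,0,255,1,-1.5,0,0,0,0,255]}}

```text
t: 2.9
tcp_pos: [561.8, 266.6, 134.6]
eef_rot: [0.059, 0.998, -0.0, 0.0]
contact_force: [-1.7, -3.1, 4.4]
grip_width: 14.6
```

```bash
python3 shot.py d wrist; python3 - <<'E'
import cv2
a=cv2.imread("pics/d_wrist.png")
cv2.imwrite("pics/c5.png",cv2.resize(a[180:380,180:480],(750,500)))
E
```

```text
t 2.95
joints [ 3.420e-01  5.120e-01  3.900e-02  1.097e+00 -1.000e-03  4.600e-01]
tcp_pos [561.758 266.754 134.621]
eef_rot [ 0.059  0.998 -0.     0.   ]
contact_force [-0.848 -2.717  4.668]
torque [-0.709  0.212  0.058]
grip_width 14.807
```

View pics/c5.png

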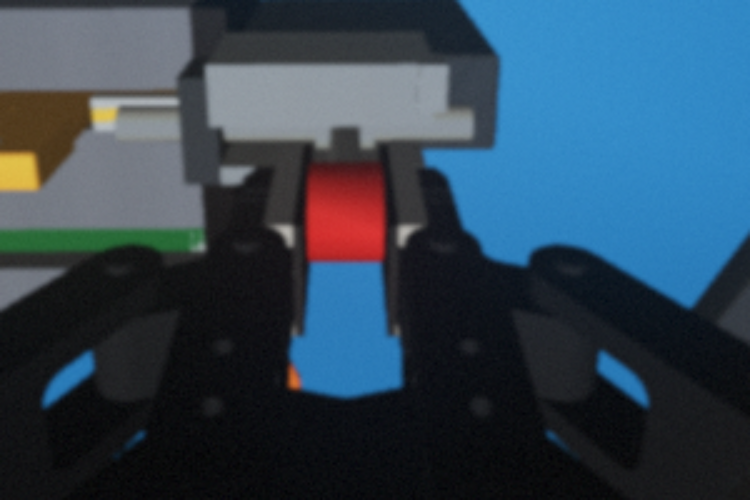

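Knob gripped squarely. Next I'll pull along dock +y.

>>> {"name": "arm_command", "arguments": {"commands": [0.4,4,0,0,0,0,255,0.9,8,0,0,0,0,255,1.4,12,0,0,0,0,255,1.9,16,0,0,0,0,255,2.4,20,0,0,0,0,255,2.8,24,0,0,0,0,255,3.2,28,0,0,0,0,255,3.5,30,0,0,0,0,255,3.7,32,0,0,0,0,255,3.7,32,0,0,0,0,255]}}

```text
t: 3.78
tcp_pos: [565.4, 298.9, 134.6]
eef_rot: [0.059, 0.998, -0.001, 0.0]
contact_force: [-1.4, -5.4, 6.6]
grip_width: 14.8
```

```bash
python3 shot.py e wrist; python3 - <<'E'
import cv2
a=cv2.imread("pics/e_wrist.png")
cv2.imwrite("pics/c6.png",cv2.resize(a[180:380,180:480],(750,500)))
E
```

```text
t 3.833
joints [ 0.388  0.548  0.099  1.121 -0.002  0.506]
tcp_pos [565.441 298.802 134.612]
eef_rot [ 0.059  0.998 -0.001  0.   ]
contact_force [-1.588 -6.076  7.253]
torque [-1.221  0.296  0.087]
grip_width 14.307
```

View pics/c6.png

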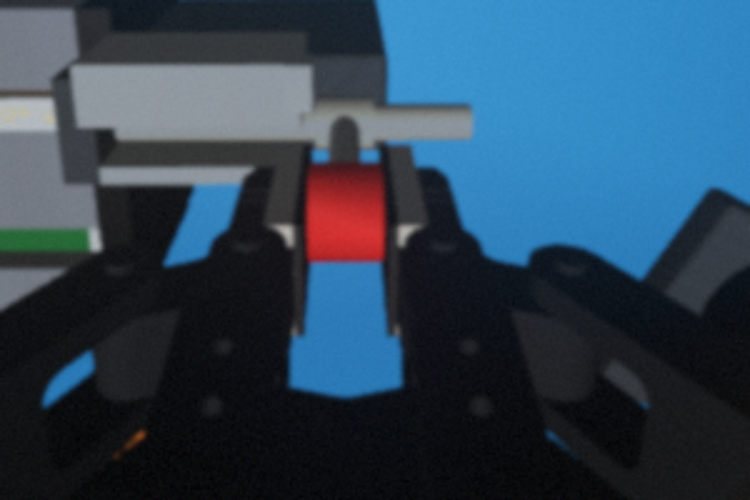

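>>> {"name": "arm_command", "arguments": {"commands": [0.1,1,0.5,0,0,0,255,-5.4,1.6,0.2,0,0,0,255,-10.7,2.3,-0.6,0,0,0,255,-16.1,2.9,-2,0,0,0,255,-21.2,3.5,-3.8,0,0,0,255,-26.1,4.1,-6.2,0,0,0,255,-30.8,4.6,-9.1,0,0,0,255,-35.1,5.1,-12.4,0,0,0,255,-39.1,5.6,-16.2,0,0,0,255,-39.1,5.6,-16.2,0,0,0,255]}}

```text
t: 4.67
tcp_pos: [528.0, 304.5, 119.8]
eef_rot: [0.059, 0.998, -0.0, 0.003]
contact_force: [-0.1, -6.2, 11.1]
grip_width: 14.4
```

```bash
python3 shot.py f wrist; python3 - <<'E'
import cv2
a=cv2.imread("pics/f_wrist.png")
cv2.imwrite("pics/c7.png",cv2.resize(a[180:380,180:480],(750,500)))
E
```

```text
t 4.717
joints [ 0.421  0.494 -0.031  1.042 -0.003  0.54 ]
tcp_pos [528.164 304.58  119.94 ]
eef_rot [ 0.059  0.998 -0.     0.003]
contact_force [ 0.263 -6.219 10.407]
torque [-1.361 -0.407 -0.079]
grip_width 14.706
```

View pics/c7.png

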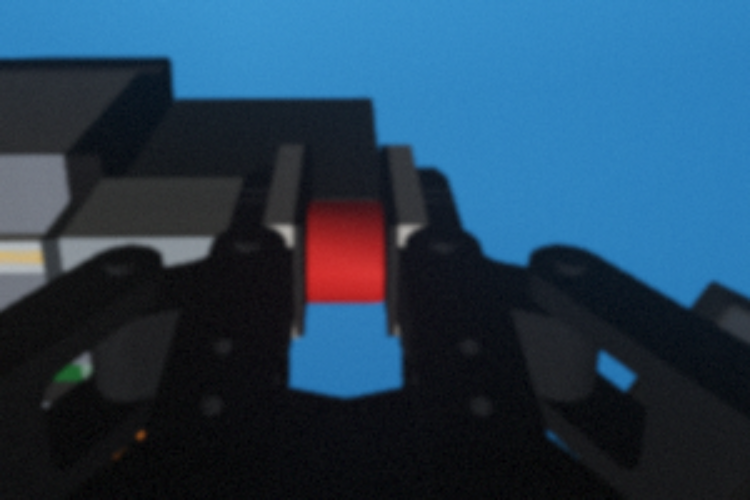

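The knob moved from row 213 to row 250 in the crop, so it has slid inside the grip. I'll compute its actual place.

```bash
python3 - <<'E'
from h import *
a=np.radians(-6.5);ex=np.array([np.cos(a),np.sin(a),0]);ey=np.array([-np.sin(a),np.cos(a),0])
from station import manip
for t,tcp in (("d",[561.8,266.7,134.6]),("e",[565.4,298.8,134.6]),("f",[528.1,304.5,119.9])):
    W=load(t+"_wrist");k=info(mask(W,"r",(280,230,345,310)));tcp=np.array(tcp)
    o,d=ray(W,k[0])
    # plane through tcp, containing ex,z (normal ey)
    s=((tcp-o)@ey)/(d@ey); P=o+d*s
    print(t,k[0].round(1),"ill-cond",abs(d@ey).round(3))
    # direction in (ex,z) plane: list candidates dx,z along ray relative to tcp
    for up in(5,10,14,18,22,26,30):
        s=(tcp[2]+up-o[2])/d[2];q=o+d*s-tcp;print("  up",up,"dx",round(q@ex,1),"dy",round(q@ey,1))
E
```

```text
d [317.8 264.8] ill-cond 0.003
  up 5 dx 5.6 dy -0.7
  up 10 dx 2.8 dy -0.7
  up 14 dx 0.6 dy -0.7
  up 18 dx -1.7 dy -0.7
  up 22 dx -3.9 dy -0.7
  up 26 dx -6.1 dy -0.6
  up 30 dx -8.3 dy -0.6
e [317.7 265. ] ill-cond 0.004
  up 5 dx 5.8 dy -0.6
  up 10 dx 3.0 dy -0.5
  up 14 dx 0.7 dy -0.5
  up 18 dx -1.5 dy -0.5
  up 22 dx -3.7 dy -0.5
  up 26 dx -6.0 dy -0.5
  up 30 dx -8.2 dy -0.5
f [317.7 281.3] ill-cond 0.003
  up 5 dx 15.7 dy -0.6
  up 10 dx 12.5 dy -0.6
  up 14 dx 9.9 dy -0.6
  up 18 dx 7.4 dy -0.6
  up 22 dx 4.8 dy -0.6
  up 26 dx 2.3 dy -0.6
  up 30 dx -0.3 dy -0.5
```

>>> {"name": "arm_command", "arguments": {"commands": [0,0,-2,-0.5,-4,0,255,-0.3,0,-4,-0.9,-8,0,255,-0.7,0.1,-7,-1.5,-13,0,255,-1,0.1,-9,-1.9,-16.9,0,255,-1.8,0.2,-11,-2.3,-19.9,0,255,-2.6,0.3,-13,-2.6,-22.9,0,255,-3.7,0.4,-17,-3.2,-27.8,0,255,-4.6,0.5,-21,-3.7,-32.8,0,255,-6.3,0.7,-26,-3.8,-33.8,0,255,-6.3,0.7,-26,-3.8,-33.8,0,255]}}

```text
t: 5.55
tcp_pos: [518.9, 303.9, 91.1]
eef_rot: [0.057, 0.954, -0.017, 0.293]
contact_force: [-1.1, -6.2, 6.4]
grip_width: 14.8
```

```bash
python3 shot.py g wrist side top; python3 - <<'E'
import cv2
from h import *
a=cv2.imread("pics/g_wrist.png");b=cv2.imread("pics/g_side.png")
cv2.imwrite("pics/c8.png",cv2.hconcat([cv2.resize(a[180:380,180:480],(500,333)),cv2.resize(b[280:400,200:300],(278,333))]))
ex=np.array([.9936,-.113,0]);ey=np.array([.113,.9936,0]);tcp=np.array([float(x) for x in __import__("station").manip.get_obs()["tcp_pos"]])
W=load("g_wrist");k=info(mask(W,"r",(280,230,345,330)));o,d=ray(W,k[0]);print(k[0],k[2])
ax=np.array([562.6,265.9,93])  # rod axis point (knob foot at 0)
for z in range(95,150,5):
    q=o+d*(z-o[2])/d[2]-ax;print(z,(q@ex).round(1),(q@ey).round(1),np.hypot(q@ex,z-93).round(1))
E
```

```text
t 5.7
joints [ 0.619  0.255 -0.692  0.16  -0.385  0.646]
tcp_pos [519.08  304.338  91.512]
eef_rot [ 0.057  0.955 -0.017  0.292]
contact_force [-3.73  -6.133  4.832]
torque [-1.011  0.258 -0.815]
grip_width 14.547
[317.76415094 282.10691824] ((318.0, 282.0), (40.0, 32.0), 90.0)
95 -17.9 32.1 18.0
100 -29.4 32.2 30.2
105 -40.9 32.2 42.7
110 -52.5 32.3 55.2
115 -64.0 32.3 67.7
120 -75.5 32.4 80.2
125 -87.1 32.4 92.8
130 -98.6 32.5 105.3
135 -110.1 32.5 117.9
140 -121.7 32.6 130.4
145 -133.2 32.7 143.0
```

View pics/c8.png

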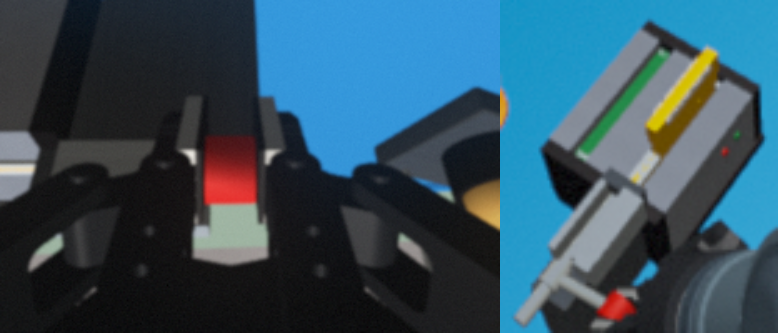

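The knob is at about 1.26 rad and the bolt at about 32 mm. I'll ease it back into the notch and open the jaws partway.

>>> {"name": "arm_command", "arguments": {"commands": [-0.2,-1,-1,0,0,0,255,-0.3,-2,-2,0,0,0,255,-0.4,-3,-2,0,0,0,255,-0.5,-4,-2,0,0,0,255,-0.6,-5,-2,0,0,0,255,-0.6,-5,-2,0,0,0,200,-0.6,-5,-2,0,0,0,150,-0.6,-5,-2,0,0,0,120,-0.6,-5,-2,0,0,0,120,-0.6,-5,-2,0,0,0,120]}}

```text
t: 6.53
tcp_pos: [519.5, 301.2, 90.1]
eef_rot: [0.056, 0.955, -0.015, 0.292]
contact_force: [0.2, -0.4, 1.0]
grip_width: 45.1
```

```bash
python3 shot.py i wrist side; python3 - <<'E'
import cv2
from h import *
a=cv2.imread("pics/i_wrist.png");b=cv2.imread("pics/i_side.png")
cv2.imwrite("pics/c9.png",cv2.hconcat([cv2.resize(a[180:380,180:480],(500,333)),cv2.resize(b[280:400,200:300],(278,333))]))
ex=np.array([.9936,-.113,0]);ey=np.array([.113,.9936,0])
W=load("i_wrist");k=info(mask(W,"r",(250,230,375,340)));o,d=ray(W,k[0]);print(k[0],k[2])
ax=np.array([562.6,265.9,93])
for z in range(100,120,4):
    q=o+d*(z-o[2])/d[2]-ax;print(z,(q@ex).round(1),(q@ey).round(1),np.hypot(q@ex,z-93).round(1))
E
```

```text
t 6.633
joints [ 0.611  0.252 -0.703  0.147 -0.378  0.637]
tcp_pos [519.451 300.908  90.135]
eef_rot [ 0.056  0.955 -0.015  0.292]
contact_force [-0.252 -0.043 -0.489]
torque [0.052 0.432 0.031]
grip_width 45.065
[308.73065476 280.06622024] ((309.0, 280.0), (40.0, 34.0), 90.0)
100 -33.9 24.5 34.6
104 -42.8 24.8 44.2
108 -51.8 25.1 53.9
112 -60.8 25.4 63.7
116 -69.8 25.7 73.5
```

View pics/c9.png

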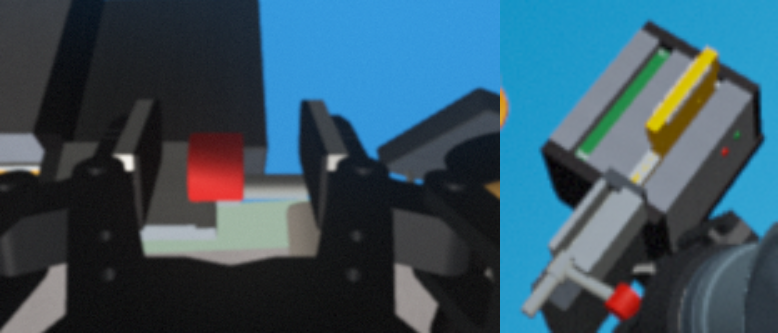

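Bolt parked: about 25 mm out at 1.29 rad, with no contact force. I'll retreat along the tool axis and then untilt.

>>> {"name": "arm_command", "arguments": {"commands": [-9,1,13,0,0,0,120,-18,2,27,0,0,0,120,-27,3,40,0,0,0,120,-36,4,53,0,0,0,120,-45,5,66,0,0,0,120,-45,5,75,0.8,6.8,0,100,-40,5,85,1.6,13.6,0,80,-30,0,95,2.4,20.4,0,60,-20,-10,105,3.2,27.2,0,40,-10,-20,110,3.8,33.8,0,0]}}

```text
t: 7.47
tcp_pos: [510.9, 281.1, 203.6]
eef_rot: [0.059, 0.998, 0.002, -0.0]
contact_force: [0.7, 1.4, 0.2]
grip_width: 82.1
```

```bash
python3 shot.py j top
```

```text
t 7.517
joints [0.384 0.416 0.06  1.223 0.002 0.508]
tcp_pos [515.954 277.453 200.74 ]
eef_rot [ 0.062  0.998 -0.001 -0.004]
contact_force [ 6.082 -1.457 -2.112]
torque [-0.109 -0.384  0.01 ]
grip_width 85.538
```

>>> {"name": "arm_command", "arguments": {"commands": [4,-12,2,0,0,-7,0,8,-24,4,0,0,-14,0,13,-36,6,0,0,-21,0,18,-48,8,0,0,-28,0,22,-60,10,0,0,-35,0,26,-72,10,0,0,-42,0,30,-84,10,0,0,-49,0,35,-96,10,0,0,-56,0,40,-106,10,0,0,-63,0,43,-113,10,0,0,-70,0]}}

```text
t: 8.35
tcp_pos: [552.9, 166.6, 209.7]
eef_rot: [0.624, 0.782, 0.0, 0.0]
contact_force: [0.2, -0.0, 0.2]
grip_width: 85.3
```

>>> {"name": "arm_command", "arguments": {"commands": [0,0,0,0,0,-7,0,0,0,0,0,0,-14,0,0,0,0,0,0,-20,0,0,0,0,0,0,-20,0,0,0,0,0,0,-20,0,0,0,0,0,0,-20,0,0,0,0,0,0,-20,0,0,0,0,0,0,-20,0,0,0,0,0,0,-20,0,0,0,0,0,0,-20,0]}}

```text
t: 9.18
tcp_pos: [552.4, 167.4, 210.1]
eef_rot: [0.748, 0.664, 0.0, 0.0]
contact_force: [0.0, -0.1, -0.3]
grip_width: 85.6
```

```bash
python3 shot.py k wrist top side
```

```text
t 9.333
joints [ 0.184  0.388  0.041  1.224 -0.     1.873]
tcp_pos [552.384 167.412 210.14 ]
eef_rot [0.748 0.664 0.    0.   ]
contact_force [-0.025  1.009 -0.144]
torque [ 0.029 -0.005 -0.017]
grip_width 85.437
```

View pics/k_wrist.png

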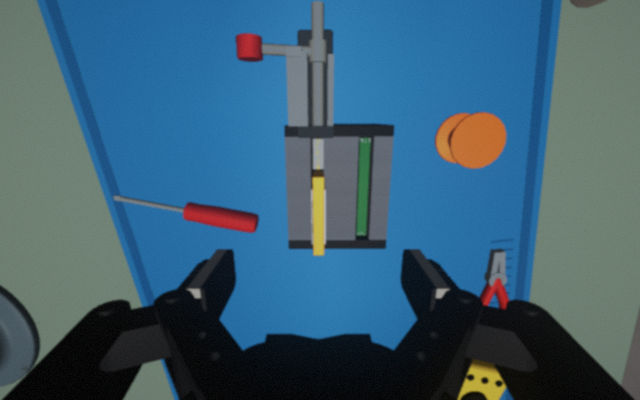

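The bolt is parked: the knob shows at (250,47), turned to the -x side. The yellow board's top edge runs along column 318, rows 178–255, squarely between the fingers. I'll measure it.

```bash
python3 - <<'E'
from h import *
W=load("k_wrist");T=load("k_top")
ce,a,r,p=info(mask(W,"y",(305,172,335,262)));print(ce,r)
w=np.array([plane(W,q,124)[:2] for q in p]);u=np.linalg.eigh(np.cov(w.T))[1][:,1];u*=np.sign(u[1]);print("c",w.mean(0),"yaw",np.degrees(np.arctan2(-u[0],u[1])), "ends",((w-w.mean(0))@u).min(),((w-w.mean(0))@u).max())
g=info(mask(W,"g",(350,130,380,245)));w=np.array([plane(W,q,78)[:2] for q in g[3]]);u=np.linalg.eigh(np.cov(w.T))[1][:,1];u*=np.sign(u[1]);print("green",w.mean(0),np.degrees(np.arctan2(-u[0],u[1])))
k=info(mask(W,"r",(230,25,270,70)));print(k[0],plane(W,k[0],108))
print("rod tip",plane(W,(318,168),98))
s=info(mask(T,"r",(310,195,370,245)));print(s[0],s[1],[plane(T,q,10)[:2].round(1).tolist() for q in cv2.boxPoints(s[2])])
a=cv2.imread("pics/k_wrist.png");cv2.imwrite("pics/c10.png",cv2.resize(a[0:270,220:420],None,fx=2.2,fy=2.2,interpolation=cv2.INTER_CUBIC))
E
```

```text
[317.83568678 213.65468549] ((317.9853210449219, 215.0001983642578), (78.10920715332031, 11.145853996276855), 89.157470703125)
c [553.23265496 160.11082967] yaw -6.173074928590888 ends -37.44286045954135 33.135291877914646
green [599.35541917 167.42497263] -6.560390372366409
[248.7677305  46.4751773] [515.48937337 297.33815622 108.        ]
rod tip [557.52658104 195.155821    98.        ]
[339.35841424 220.27022654] 1236 [[575.1, -93.7], [597.0, -218.3], [499.7, -234.8], [477.9, -110.8]]
```

View pics/c10.png

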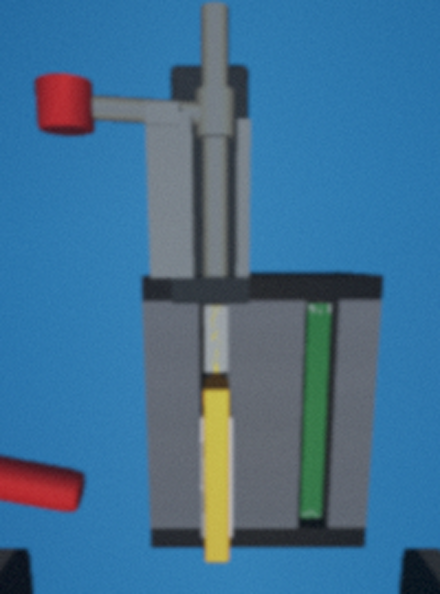

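>>> {"name": "arm_command", "arguments": {"commands": [0.5,-1,-15,0,0,0,0,0.5,-1,-32,0,0,0,0,0.5,-1,-49,0,0,0,0,0.5,-1,-66,0,0,0,0,0.5,-1,-83,0,0,0,0,0.5,-1,-97,0,0,0,0,0.5,-1,-107,0,0,0,0,0.5,-1,-113,0,0,0,0,0.5,-1,-113,0,0,0,0,0.5,-1,-113,0,0,0,60]}}

```text
t: 10.17
tcp_pos: [553.0, 166.4, 97.4]
eef_rot: [0.748, 0.664, 0.0, 0.0]
contact_force: [0.4, -1.2, 0.5]
grip_width: 75.6
```

>>> {"name": "arm_command", "arguments": {"commands": [0,0,0,0,0,0,120,0,0,0,0,0,0,170,0,0,0,0,0,0,200,0,0,0,0,0,0,220,0,0,0,0,0,0,235,0,0,0,0,0,0,255,0,0,0,0,0,0,255,0,0,0,0,0,0,255,0,0,0,0,0,0,255,0,0,0,0,0,0,255]}}

```text
t: 11.0
tcp_pos: [552.6, 166.5, 97.6]
eef_rot: [0.748, 0.664, 0.0, -0.0]
contact_force: [-2.7, -0.5, 5.5]
grip_width: 9.2
```

```bash
python3 shot.py l wrist side
```

```text
t 11.1
joints [ 0.183  0.453 -0.159  0.959  0.     1.871]
tcp_pos [552.55  166.488  97.615]
eef_rot [ 0.748  0.664  0.    -0.   ]
contact_force [-3.089  0.637  5.62 ]
torque [-0.024  0.563  0.13 ]
grip_width 8.835
```

View pics/l_wrist.png

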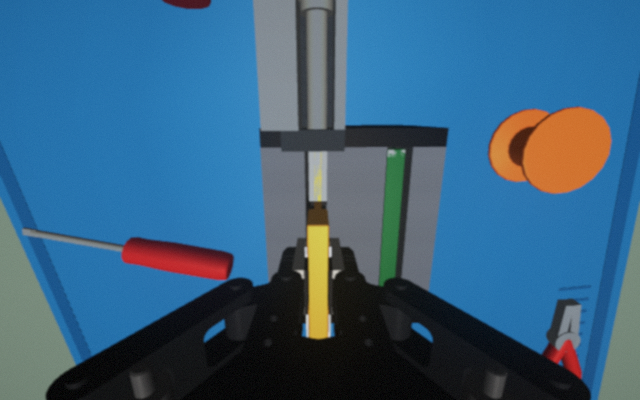

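The board is gripped squarely between the pads, column 318. I'll draw it up gently.

>>> {"name": "arm_command", "arguments": {"commands": [0.3,0,3,0,0,0,255,0.3,0,7,0,0,0,255,0.3,0,12,0,0,0,255,0.3,0,17,0,0,0,255,0.3,0,22,0,0,0,255,0.3,0,27,0,0,0,255,0.3,0,32,0,0,0,255,0.3,0,37,0,0,0,255,0.3,0,42,0,0,0,255,0.3,0,45,0,0,0,255]}}

```text
t: 11.93
tcp_pos: [552.7, 166.4, 142.6]
eef_rot: [0.748, 0.664, -0.0, -0.0]
contact_force: [-1.0, -0.4, -8.3]
grip_width: 8.9
```

```bash
python3 shot.py m wrist side
```

```text
t 12.033
joints [ 0.182  0.42  -0.086  1.064  0.     1.872]
tcp_pos [552.802 166.43  142.984]
eef_rot [ 0.748  0.664 -0.    -0.   ]
contact_force [-3.581 -0.462  0.   ]
torque [-0.145  0.889  0.164]
grip_width 8.647
```

View pics/m_wrist.png

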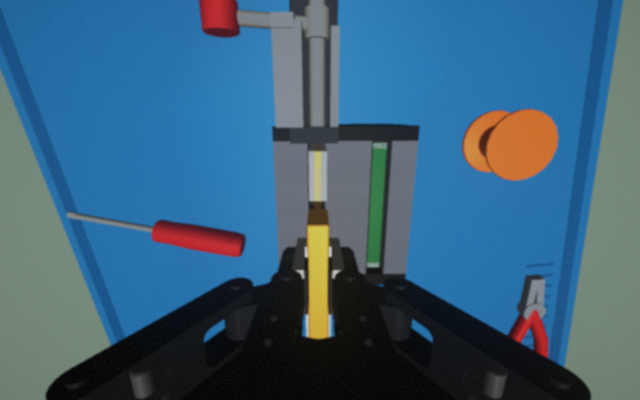

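The board rises with the gripper without slipping, and the bolt stays parked.

>>> {"name": "arm_command", "arguments": {"commands": [0,0,5,0,0,0,255,0,0,11,0,0,0,255,0,0,17,0,0,0,255,0,0,23,0,0,0,255,0,0,29,0,0,0,255,0,0,36,0,0,0,255,0,0,46,0,0,0,255,0,0,58,0,0,0,255,0,0,68,0,0,0,255,0,0,75,0,0,0,255]}}

```text
t: 12.87
tcp_pos: [554.6, 166.5, 219.8]
eef_rot: [0.748, 0.664, 0.002, 0.001]
contact_force: [0.5, -1.0, -2.0]
grip_width: 9.1
```

```bash
python3 shot.py n wrist side top; python3 - <<'E'
import cv2
a=cv2.imread("pics/n_wrist.png");b=cv2.imread("pics/n_side.png")
cv2.imwrite("pics/c11.png",cv2.hconcat([cv2.resize(a,(480,300)),cv2.resize(b[200:400,160:360],(300,300))]))
E
```

```text
t 13.017
joints [ 0.182  0.386  0.06   1.242 -0.     1.872]
tcp_pos [554.116 166.489 218.27 ]
eef_rot [0.748 0.664 0.001 0.001]
contact_force [-0.374 -0.029 -2.357]
torque [0.023 0.007 0.012]
grip_width 8.578
```

View pics/c11.png

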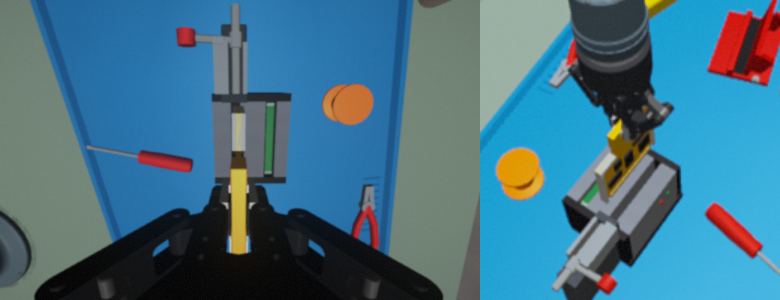

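The board is free: Fz is -2.2 N, its weight, and its bottom is about 48 mm above the walls. I'll carry it across to the stand.

>>> {"name": "arm_command", "arguments": {"commands": [-0.5,-8,0,0,0,0.5,255,-1.5,-22,0,0,0,2,255,-3,-42,0,0,0,4,255,-5,-65,0,0,0,6,255,-7,-90,0,0,0,8,255,-9,-115,0,0,0,10,255,-11,-140,0,0,0,12,255,-13,-165,0,0,0,14,255,-15,-190,0,0,0,16,255,-17,-215,0,0,0,16.5,255]}}

```text
t: 13.85
tcp_pos: [535.1, -50.3, 216.2]
eef_rot: [0.644, 0.765, -0.001, -0.001]
contact_force: [0.3, -0.7, -1.9]
grip_width: 9.2
```

>>> {"name": "arm_command", "arguments": {"commands": [-1,-15,0,0,0,0,255,-2,-28,0,0,0,0,255,-3,-40,0,0,0,0,255,-4,-50,0,0,0,0,255,-5,-58,0,0,0,0,255,-6,-63,0,0,0,0,255,-6,-63,0,0,0,0,255,-6,-63,0,0,0,0,255,-6,-63,0,0,0,0,255,-6,-63,0,0,0,0,255]}}

```text
t: 14.68
tcp_pos: [530.2, -111.0, 217.2]
eef_rot: [0.644, 0.765, 0.0, -0.0]
contact_force: [0.2, 0.1, -1.5]
grip_width: 8.6
```

```bash
python3 shot.py o wrist side top
```

```text
t 14.833
joints [-0.324  0.313 -0.048  1.21   0.     1.077]
tcp_pos [ 530.216 -111.153  217.165]
eef_rot [0.644 0.765 0.    0.   ]
contact_force [-0.363 -0.462 -2.289]
torque [-0.015 -0.012 -0.003]
grip_width 8.498
```

View pics/o_wrist.png

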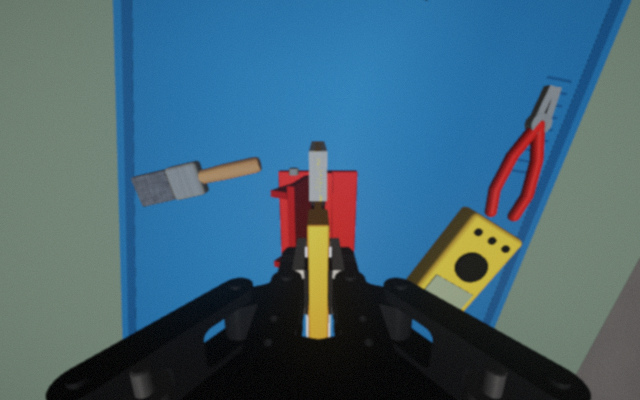

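View pics/o_side.png

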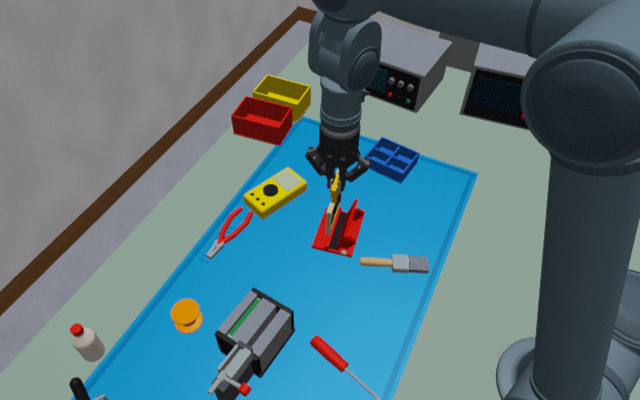

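The stand is seen below the held board, its +y edge from about (280,170) to (357,170), parallel to the board. I'll refine the corners.

```bash
python3 - <<'E'
from h import *
a=cv2.imread("pics/o_wrist.png");b=cv2.imread("pics/a_side.png");t=cv2.imread("pics/a_top.png")
cv2.imwrite("pics/c12.png",cv2.hconcat([cv2.resize(a[140:290,250:380],(433,500),interpolation=cv2.INTER_CUBIC),cv2.resize(b[190:265,305:370],(360,500*1),interpolation=cv2.INTER_CUBIC)]))
E
```

```text
(no output)
```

View pics/c12.png

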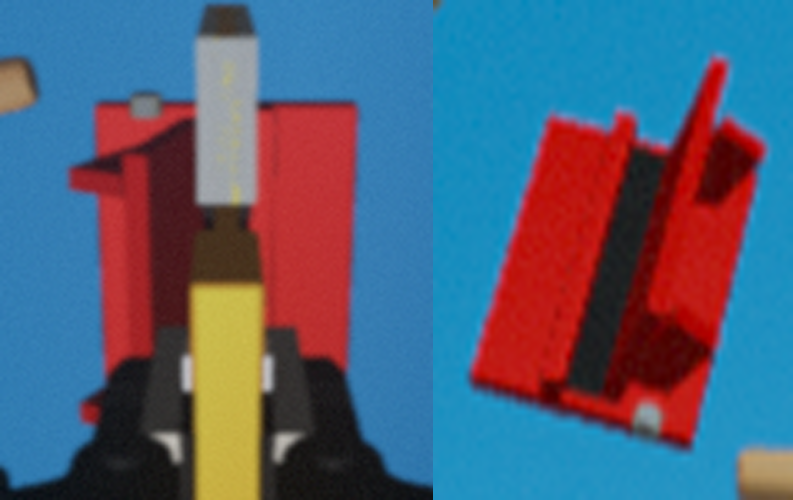

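```bash
python3 - <<'E'
from h import *
W=load("o_wrist");S=load("a_side");T=load("a_top")
for n,c,p,z in [("W -x+y",W,(278.5,170.9),10),("W +x+y",W,(357.2,170.9),10),("S +x-y",S,(325.8,207.7),10),("S +x+y",S,(312,247),10),("S -x+y",S,(351.4,256.7),10),
 ("S lip in +y",S,(305+135/5.54,190+386/6.67),10),("S lip in -y",S,(305+199/5.54,190+148/6.67),10),
 ("T TL(+x+y)",T,(290+105/4,170+150/4),10),("T TR(+x,-y)",T,(290+276/4,170+125/4),10),("T BR(-x-y)",T,(290+296/4,170+258/4),10),("T BL",T,(290+125/4,170+282/4),10),
 ("T ledge in +y",T,(290+121/4,170+209/4),10),("T ledge -y",T,(290+276/4,170+184/4),10)]:
    q=plane(c,p,z); d=q[:2]-np.array([537.4,-164.4]); a=np.radians(10); print(n,q[:2].round(1),"stand xy",(d@[np.cos(a),np.sin(a)]).round(1),(d@[-np.sin(a),np.cos(a)]).round(1))
E
```

```text
W -x+y [ 482.  -111.2] stand xy -45.3 62.0
W +x+y [578.8 -94.5] stand xy 53.0 61.7
S +x-y [ 595.1 -216.7] stand xy 47.7 -61.5
S +x+y [572.2 -90.1] stand xy 47.1 67.1
S -x+y [ 476.2 -106.3] stand xy -50.1 67.9
S lip in +y [ 533.7 -106.3] stand xy 6.5 57.9
S lip in -y [ 554.2 -220.3] stand xy 6.9 -58.0
T TL(+x+y) [575.8 -95.6] stand xy 49.8 61.1
T TR(+x,-y) [ 595.2 -221. ] stand xy 47.1 -65.7
T BR(-x-y) [ 498.  -235.9] stand xy -51.2 -63.5
T BL [ 479.3 -111.1] stand xy -47.9 62.6
T ledge in +y [ 532.6 -107.7] stand xy 5.1 56.7
T ledge -y [ 551.9 -221.1] stand xy 4.5 -58.4
```

>>> {"name": "arm_command", "arguments": {"commands": [-2,-10,0,0.6,-3.7,0,255,-4,-25,0,1.3,-7.4,0,255,-7,-42,0,2,-11.1,0,255,-10,-56,0,2.6,-14.8,0,255,-12,-62,-5,2.6,-14.8,0,255,-12,-62,-25,2.6,-14.8,0,255,-12,-62,-50,2.6,-14.8,0,255,-12,-62,-75,2.6,-14.8,0,255,-12,-62,-92,2.6,-14.8,0,255,-12,-62,-97,2.6,-14.8,0,255]}}

```text
t: 15.67
tcp_pos: [515.8, -171.8, 116.4]
eef_rot: [0.639, 0.758, 0.099, 0.08]
contact_force: [-0.4, -0.2, -2.2]
grip_width: 9.2
```

```bash
python3 shot.py p1 side >/dev/null; python3 shot.py p wrist side top; python3 - <<'E'
from h import *
a=cv2.imread("pics/p_wrist.png");b=cv2.imread("pics/p_side.png");t=cv2.imread("pics/p_top.png")
r=lambda i:cv2.resize(i,(390,450),interpolation=cv2.INTER_CUBIC)
cv2.imwrite("pics/c13.png",cv2.hconcat([r(a[150:300,250:380]),r(b[180:265,300:374])]))
E
```

```text
t 15.867
joints [-0.536  0.212 -0.484  0.673  0.17   0.882]
tcp_pos [ 519.168 -173.837  121.179]
eef_rot [0.639 0.758 0.1   0.084]
contact_force [ 0.291 -0.161 -2.257]
torque [-0.02   0.298 -0.021]
grip_width 8.999
```

View pics/c13.png

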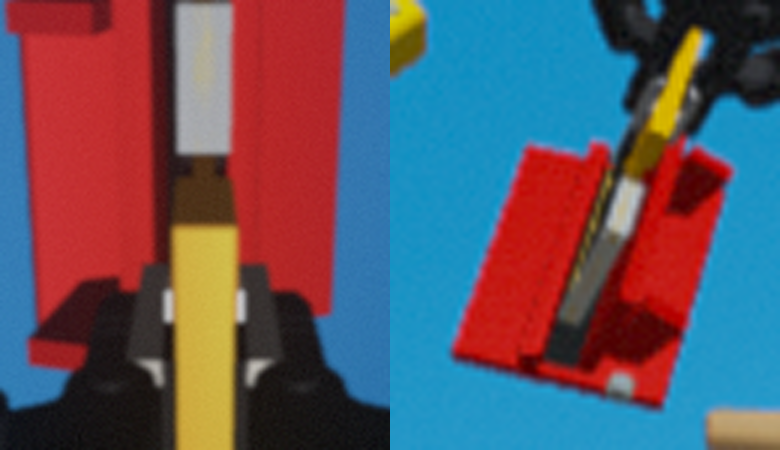

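The board hangs tilted over the ledge, parallel to the plate; its lower +y corner is at about (334,241) in the side frame. I'll compare that with the lip in the same camera.

```bash
python3 - <<'E'
from h import *
S=load("p_side");a=np.radians(9.8);o=np.array([538.7,-164.2]);ex=np.array([np.cos(a),np.sin(a)]);ey=np.array([-ex[1],ex[0]])
f=lambda x,y:(300+(x-390)*74/390,180+y*85/450)
for n,p,z in [("board bottom mid +y end",f(569,322),37),("bottom L",f(554,320),38),("bottom R",f(584,325),36),("ledge R? +y",f(575,367),10),("ledge L +y",f(547,360),10),("lip corner",f(522,362),22),("lip far",f(600,143),22),("stand +x+y",f(454,355),10),("stand -x+y",f(663,407),10),("plate top +y?",f(610,318),73)]:
    d=plane(S,p,z)[:2]-o;print(n,(d@ex).round(1),(d@ey).round(1))
# expected
from station import manip
from scipy.spatial.transform import Rotation as R
ob=manip.get_obs();r=R.from_quat(ob["eef_rot"]).as_matrix();print(r.round(3))
b=ob["tcp_pos"]+r[:,2]*85.6; d=b[:2]-o;print("bottom below tcp",b,(d@ex),(d@ey),"tilt",np.degrees(np.arctan2(r[:2,2]@ex,-r[2,2])),"yaw",np.degrees(np.arctan2(r[1,1],r[0,1])))
for y in(-50,50):
  q=np.append(b[:2]+ey*(5.5+y),b[2]); print(proj(S,q))
E
```

```text
board bottom mid +y end -4.3 54.0
bottom L 2.2 55.6
bottom R -11.0 53.0
ledge R? +y -9.3 58.1
ledge L +y 3.9 58.0
lip corner 12.5 70.6
lip far 10.7 -63.9
stand +x+y 45.2 67.4
stand -x+y -52.7 67.9
plate top +y? -26.1 73.0
[[-0.169  0.952  0.256]
 [ 0.986  0.163  0.044]
 [ 0.     0.26  -0.966]]
bottom below tcp [ 541.11887215 -170.04060431   38.52828339] 1.3894493846205676 -6.167092636952865 tilt 15.084710178157506 yaw 9.745374473751502
[342.471593   207.41037077]
[332.15671732 238.33965869]
```

>>> {"name": "arm_command", "arguments": {"commands": [0,0,-3,0,0,0,255,0,0,-6,0,0,0,255,0,0,-9,0,0,0,255,0,0,-12,0,0,0,255,0,0,-14,0,0,0,255,0,0,-16,0,0,0,255,0,0,-18,0,0,0,255,0,0,-20,0,0,0,255,0,0,-20,0,0,0,255,0,0,-20,0,0,0,255]}}

```text
t: 16.7
tcp_pos: [518.1, -173.6, 100.0]
eef_rot: [0.639, 0.758, 0.1, 0.084]
contact_force: [0.0, 0.1, -2.1]
grip_width: 8.3
```

```bash
python3 shot.py q wrist side; python3 - <<'E'
from h import *
a=cv2.imread("pics/q_wrist.png");b=cv2.imread("pics/q_side.png")
r=lambda i:cv2.resize(i,(390,450),interpolation=cv2.INTER_CUBIC)
cv2.imwrite("pics/c14.png",cv2.hconcat([r(a[150:300,250:380]),r(b[180:265,300:374])]))
E
```

```text
t 16.8
joints [-0.537  0.234 -0.517  0.619  0.17   0.881]
tcp_pos [ 518.237 -173.672  100.21 ]
eef_rot [0.639 0.758 0.1   0.084]
contact_force [-0.81  -0.531 -2.327]
torque [-0.054  0.336  0.055]
grip_width 8.958
```

View pics/c14.png

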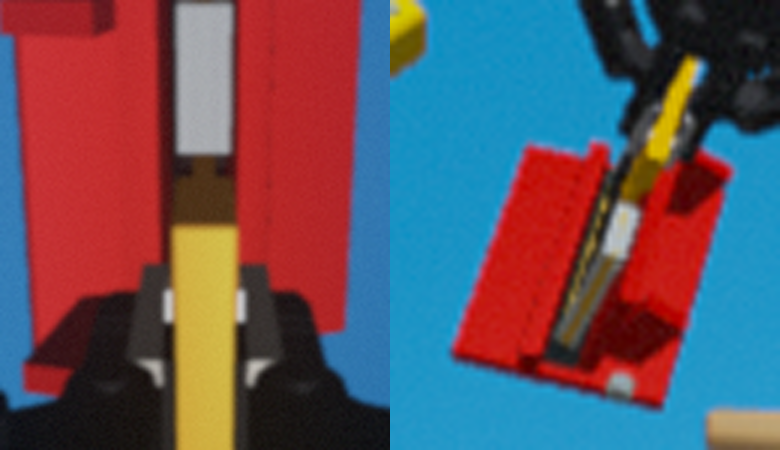

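Free, with the board's bottom between the lip and the plate. I'll lower it to contact in small steps.

>>> {"name": "arm_command", "arguments": {"commands": [0,0,-1,0,0,0,255,0,0,-2,0,0,0,255,0,0,-3,0,0,0,255,0,0,-4,0,0,0,255,0,0,-5,0,0,0,255,0,0,-5.5,0,0,0,255,0,0,-6,0,0,0,255,0,0,-6.5,0,0,0,255,0,0,-6.5,0,0,0,255,0,0,-6.5,0,0,0,255]}}

```text
t: 17.63
tcp_pos: [518.2, -173.6, 93.9]
eef_rot: [0.639, 0.758, 0.1, 0.084]
contact_force: [-2.3, 0.7, 2.0]
grip_width: 9.1
```

Ledge contact: the computed bottom is at 11.2, against 11.3 for a proper seat. Now I'll ease it back (-x) towards the plate.

>>> {"name": "arm_command", "arguments": {"commands": [-0.5,-0.1,0.5,0,0,0,255,-1,-0.2,0.5,0,0,0,255,-1.5,-0.3,0.5,0,0,0,255,-2,-0.3,0.5,0,0,0,255,-2.5,-0.4,0.5,0,0,0,255,-2.5,-0.4,0.5,0,0,0,255,-2.5,-0.4,0.5,0,0,0,255,-2.5,-0.4,0.5,0,0,0,255,-2.5,-0.4,0.5,0,0,0,255,-2.5,-0.4,0.5,0,0,0,255]}}

```text
t: 18.47
tcp_pos: [515.6, -174.0, 94.1]
eef_rot: [0.639, 0.758, 0.1, 0.084]
contact_force: [0.9, -0.5, -1.8]
grip_width: 9.2
```

```bash
python3 shot.py r wrist side; python3 - <<'E'
from h import *
a=cv2.imread("pics/r_wrist.png");b=cv2.imread("pics/r_side.png")
r=lambda i:cv2.resize(i,(390,450),interpolation=cv2.INTER_CUBIC)
cv2.imwrite("pics/c15.png",cv2.hconcat([r(a[150:300,250:380]),r(b[180:265,300:374])]))
E
```

```text
t 18.567
joints [-0.54   0.237 -0.531  0.603  0.171  0.878]
tcp_pos [ 515.607 -173.964   94.065]
eef_rot [0.639 0.758 0.1   0.084]
contact_force [ 0.393  0.321 -1.835]
torque [-0.036  0.35   0.005]
grip_width 9.277
```

View pics/c15.png

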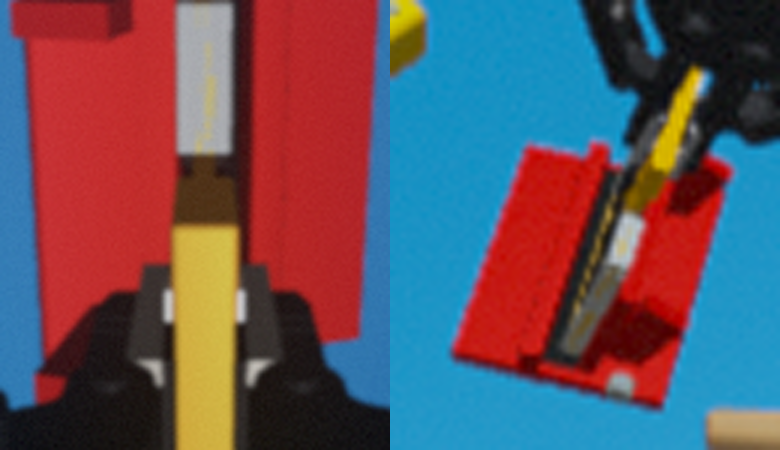

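>>> {"name": "arm_command", "arguments": {"commands": [-0.3,0,0,0,0,0,255,-0.6,-0.1,0,0,0,0,255,-0.9,-0.1,0,0,0,0,255,-1.2,-0.2,0,0,0,0,255,-1.5,-0.3,0,0,0,0,255,-1.8,-0.3,0,0,0,0,255,-2,-0.3,0,0,0,0,255,-2,-0.3,0,0,0,0,255,-2,-0.3,0,0,0,0,255,-2,-0.3,0,0,0,0,255]}}

```text
t: 19.4
tcp_pos: [514.7, -174.4, 94.7]
eef_rot: [0.639, 0.758, 0.101, 0.085]
contact_force: [4.8, 0.9, -1.6]
grip_width: 8.7
```

Plate contact, Fx +4.8 N. I'll relax it slightly, settle onto the ledge, and check.

>>> {"name": "arm_command", "arguments": {"commands": [0.3,0,-0.3,0,0,0,255,0.5,0.1,-0.6,0,0,0,255,0.7,0.1,-0.9,0,0,0,255,0.7,0.1,-1.2,0,0,0,255,0.7,0.1,-1.4,0,0,0,255,0.7,0.1,-1.4,0,0,0,255,0.7,0.1,-1.4,0,0,0,255,0.7,0.1,-1.4,0,0,0,255,0.7,0.1,-1.4,0,0,0,255,0.7,0.1,-1.4,0,0,0,255]}}

```text
t: 20.23
tcp_pos: [515.0, -174.6, 93.8]
eef_rot: [0.639, 0.758, 0.101, 0.085]
contact_force: [0.4, 0.7, 6.4]
grip_width: 9.4
```

```bash
python3 shot.py s wrist side; python3 - <<'E'
from h import *
a=cv2.imread("pics/s_wrist.png");b=cv2.imread("pics/s_side.png")
r=lambda i:cv2.resize(i,(390,450),interpolation=cv2.INTER_CUBIC)
cv2.imwrite("pics/c16.png",cv2.hconcat([r(a[150:300,250:380]),r(b[180:265,300:374])]))
E
```

```text
t 20.333
joints [-0.542  0.235 -0.535  0.599  0.171  0.876]
tcp_pos [ 515.048 -174.63    93.817]
eef_rot [0.639 0.758 0.101 0.085]
contact_force [0.589 1.204 7.679]
torque [ 0.454 -0.31  -0.02 ]
grip_width 9.055
```

View pics/c16.png

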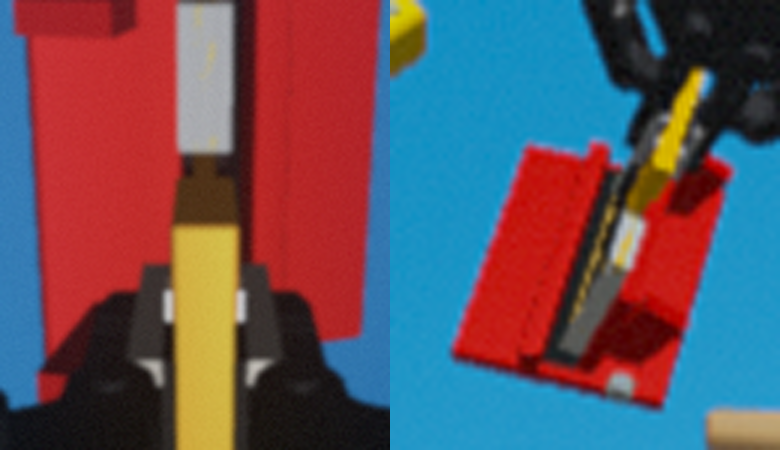

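Seated on the ledge and against the plate. I'll release slowly.

>>> {"name": "arm_command", "arguments": {"commands": [0,0,0.5,0,0,0,255,0,0,0.5,0,0,0,240,0,0,0.5,0,0,0,225,0,0,0.5,0,0,0,215,0,0,0.5,0,0,0,200,0,0,0.5,0,0,0,185,0,0,0.5,0,0,0,165,0,0,0.5,0,0,0,140,0,0,0.5,0,0,0,120,0,0,0.5,0,0,0,120]}}

```text
t: 21.17
tcp_pos: [514.2, -174.2, 93.1]
eef_rot: [0.639, 0.758, 0.1, 0.084]
contact_force: [-0.7, -0.1, -0.3]
grip_width: 45.5
```

```bash
python3 shot.py u wrist side; python3 - <<'E'
from h import *
a=cv2.imread("pics/u_wrist.png");b=cv2.imread("pics/u_side.png")
r=lambda i:cv2.resize(i,(390,450),interpolation=cv2.INTER_CUBIC)
cv2.imwrite("pics/c17.png",cv2.hconcat([r(a[150:300,250:380]),r(b[180:265,300:374])]))
E
```

```text
t 21.267
joints [-0.542  0.236 -0.535  0.6    0.171  0.876]
tcp_pos [ 514.285 -174.26    93.191]
eef_rot [0.639 0.758 0.1   0.084]
contact_force [-0.535  0.393 -0.611]
torque [-0.01   0.244 -0.053]
grip_width 45.342
```

View pics/c17.png

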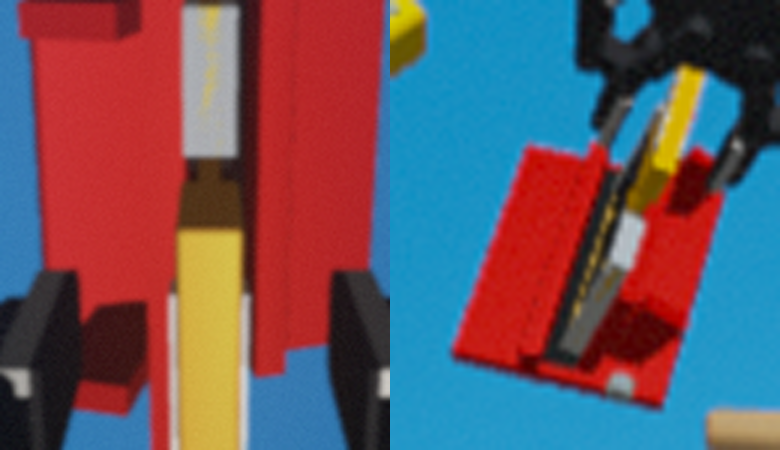

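The board leans on its own, with no contact force. I'll retreat along the tool axis.

>>> {"name": "arm_command", "arguments": {"commands": [-1,0,4,0,0,0,120,-3,-0.5,12,0,0,0,120,-6,-1,24,0,0,0,120,-10,-1.7,38,0,0,0,120,-14,-2.4,53,0,0,0,120,-18,-3.1,68,0,0,0,120,-23,-4,87,0,0,0,120,-28,-5,106,0,0,0,120,-33,-6,125,0,0,0,120,-36,-6,135,0,0,0,120]}}

```text
t: 22.1
tcp_pos: [478.8, -181.0, 231.7]
eef_rot: [0.639, 0.758, 0.101, 0.086]
contact_force: [1.0, 0.1, 0.2]
grip_width: 45.3
```

>>> {"name": "arm_command", "arguments": {"commands": [-10,15,0,0,0,0,120,-20,30,0,0,0,0,120,-30,50,0,0,0,0,120,-40,70,0,0,0,0,120,-50,90,0,0,0,0,120,-55,105,0,0,0,0,120,-55,110,0,0,0,0,120,-55,110,0,0,0,0,120,-55,110,0,0,0,0,120,-55,110,0,0,0,0,120]}}

```text
t: 22.93
tcp_pos: [424.1, -71.1, 228.7]
eef_rot: [0.639, 0.758, 0.1, 0.084]
contact_force: [-0.3, 0.2, -0.2]
grip_width: 45.1
```

```bash
python3 shot.py v wrist side top; python3 - <<'E'
from h import *
a=cv2.imread("pics/v_wrist.png");b=cv2.imread("pics/v_side.png");t=cv2.imread("pics/v_top.png")
r=lambda i,w:cv2.resize(i,(w,400),interpolation=cv2.INTER_CUBIC)
cv2.imwrite("pics/c18.png",cv2.hconcat([r(b[160:400,190:390],333),r(t[130:260,150:380],460)]))
E
```

```text
t 23.083
joints [-0.421 -0.122 -0.544  0.93   0.145  0.997]
tcp_pos [423.747 -70.988 228.245]
eef_rot [0.64  0.758 0.1   0.084]
contact_force [0.191 0.047 0.482]
torque [-0.071  0.168 -0.007]
grip_width 45.273
```

View pics/c18.png

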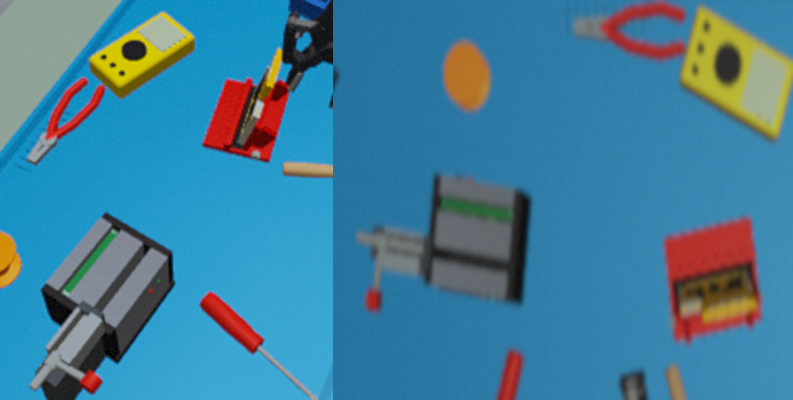

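View pics/v_wrist.png

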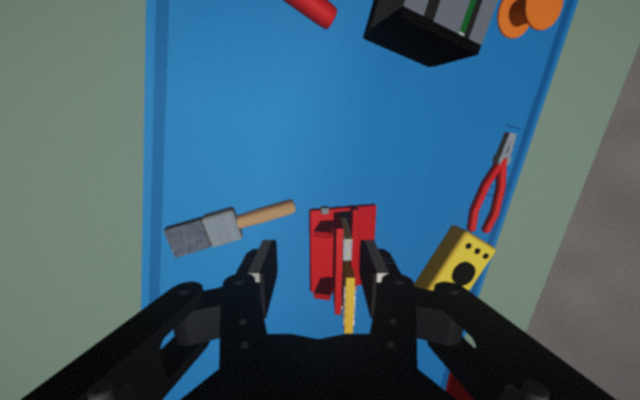

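The board leans in the stand, the bolt is parked with its knob down at -x, and the green board is in its slot. One numeric check of the lean and the bolt before I hand in.

```bash
python3 - <<'E'
from h import *
T=load("v_top");S=load("v_side")
m=info(mask(T,"y",(335,205,375,240)));print(m[0],m[1])
a=np.radians(9.8);o=np.array([538.7,-164.2]);ex=np.array([np.cos(a),np.sin(a)]);ey=np.array([-ex[1],ex[0]])
d=plane(T,m[0],119)[:2]-o;print("top edge stand xy",d@ex,d@ey,"expected ~ -32,-14")
k=info(mask(T,"r",(150,205,190,240)));print(k[0],plane(T,k[0],108)-[562.6,265.9,0])
from station import workorder; print(workorder.finish_job())
E
```

```text
[347.31707317 228.99186992] 123
top edge stand xy -28.144077643526543 -12.203264626708506 expected ~ -32,-14
[169.67857143 227.        ] [-48.4649739   35.17206673 108.        ]
the job is handed in; nothing more can be done
None
```

I handed the job in at about 23 s. The bolt is parked in its rest notch, and the yellow board leans in the red stand.

**Bolt:** I gripped the knob across its flat faces, pulled it out about 33 mm and turned it down while tilting the tool. The knob slid a little in the grip partway through the turn. After release the wrist camera put the knob at about 1.29 rad with the bolt about 25 mm out. It was still down in the last pictures.

**Board:** I drew it up by its top edge without slip, carried it to the stand at 15°, and set it down against the ledge and the plate by feeling for contact. I released it with the contact force near zero, so it was not dropped. The final pictures show it leaning with the robot clear. The green board is in its slot, and nothing else looks disturbed.

**Checks that did not fully agree:**
- In the top camera, the board's top edge measured 4 mm from the ideal lean position in x and 2 mm in y. The cameras also differed from each other by 2–4 mm on the stand's position.
- The last check measured the knob about 29 mm along the bolt, against 25–26 mm in the wrist views. I put this down to calibration error and the knob's small outline in that camera. I did not re-measure it before handing in.

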